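Feel for the release groove of the thermal cycler and spring its lid

ROBOT

A 6-joint arm with a two-finger parallel gripper is mounted at the origin on the work surface. World frame = base frame: x ahead of the robot, y to its left, z up, the work surface at z = 0. Lengths are in m, angles in degrees, forces in N, time in s.
With the tool pointing down it reaches from about 0.375 to 0.9 m from the base axis. Payload 3.1 kg.
Tool frame: the origin (TCP) lies between the finger pads; the fingertips stand 11 mm ahead of it and the grasp point (between the pads) lies 8 mm behind it; z points along the fingers, y is the line along which they close (so a half turn about z gives the same grasp; the last joint's range is limited). The gripper opens to 87 mm and grips with 3 to 60 N. Pads are 19 mm wide; open, the fingers measure 117 mm over their backs; the gripper's body (75 mm by 190 mm) begins 51 mm behind the grasp point.
Start: joints at [66.377, 30.224, 82.088, -0, 67.689, -10.227], TCP at [0.145, 0.608, 0.234] pointing down, gripper open.
Joint ranges: [-176.69, 176.69], [-43.24, 126.21], [12.49, 139.97], [-82, 262], [0, 151.66], [-163.58, 163.58]. Speed limits (degrees/s): [159.86, 159.86, 180, 180, 180, 180].

INTERFACE

Orientations are given as a 3x3 rotation matrix whose columns are the frame's x, y, z axes.
In Python, from rig import bot gives the robot as it stands.
- The arm moves only by the tool apply_moves, never from a script. Its argument "steps" is a list that holds one entry, the list of rows, each a list of 7 numbers: the shift along the tool's x, y, z in cm, then the turn, a rotation vector about the tool's x, y, z in degrees, then the gripper command: -1 is shut, 1 is fully open, values between are in proportion. In form: [[[dx, dy, dz, rx, ry, rz, jaw], ...]]. A call has 1 to 20 rows; each row is the pose to reach, as a shift and turn from the pose commanded when the call began, along the tool's axes at that moment; what a row does not reach only later rows make up. A row lasts 1/8 s, in which the tool goes at most 62.5 mm and 10.7 degrees, less where a joint would pass 70% of its speed; a pose out of reach is approached as far as the arm can. A call with a gripper value outside its range is refused whole. The fingers move at their own pace and stop on an object; the grip force is fixed at half the most. Time passes only in rows, so rows that repeat a pose let the fingers close. It gives the time, the measured TCP pose, the force, the opening and the grip force at its end, in the units of the state.
- bot.read_state(): the state, without advancing time (a new reading comes with each control period).
- bot.capture(name): name is "scene" or "top"; returns the picture (384x512x3 uint8, blue, green, red); there is no depth.
- bot.camera_model(name): a dict with "intrinsics" (3x3 intrinsics, pixels), "R" (3x3) and "t" (3): a world point X has camera coordinates R X + t. Camera axes: x right, y down, z forward; pixel columns grow to the right and rows downward; lengths in m; the calibration is good to about 2 mm. A picture is of the moment at which its call begins. camera_model takes no time and is no camera call.
- bot.hand_in(): hands the job in; it is judged then, once.
The state is a dict: "time_s": time; "joint_positions": joint angles; "qvel": joint speeds; "tau": joint torques, N m; "position": TCP position; "tcp_rot": TCP orientation; "force": force on the tool from outside, world axes, zero at the start; "moment": the same for the moment, N m; "opening": opening from 0.0 (shut) to 1.0 (fully open); "grasp_force": force on a finger pad.
Only numpy, scipy, OpenCV 4.12 (cv2) and the standard library are available. Lean on these libraries where they do the work, as an engineer would, in place of code of your own. Each camera call takes 0.05 s, during which the arm holds its last target. There are 200 camera calls.

TASK

Spring the thermal cycler's lid: put your closed fingertips on top of the lip along its front, at the lip's left end as the robot sees it, slide them lightly along it to the right until they find the hidden release groove, then gently press the key at the bottom of the groove fully in and take the hand away. The key stays in and the lid rises by itself: do not touch the lid, and leave the other things on the bench where they are.

Things in the scene. Friction and masses are not known exactly. Their poses are not given: they have to be found in the camera images.
- cycler: Thermal cycler fixed on the bench: white box 290 mm deep (x), 380 mm wide (y), front deck 70 mm above the bench. Origin at the middle of its footprint on the bench; x points to its rear, away from the robot, y to its left as the robot sees it, z up. A ridge, the lip, stands along the front of its deck, parallel to y, 115 mm in front of the origin (x = -115 mm).
- lip_left (a point): Left end of the lip, on its top, mid-thickness; axes as the cycler's. The lip runs 340 mm from here along -y, 18 mm thick in x, its flat level top 95 mm above the bench and 25 mm above the deck before and behind it. The first and the last 100 mm are always whole.
- lip_right (a point): Right end of the lip, on its top, mid-thickness; axes as the cycler's. Between the two ends the lip has one gap, the release groove: 56 mm long, open to front and rear, same white plastic. Its centre lies anywhere within 42 mm either side of the lip's mid-length; its place is not reported.
- release_key (a joint): The release key, a white bar 17 mm thick inside the lip, is bared only as the floor of the groove (56 mm long); its top is 10 mm below the lip's top when out. Value: travel downwards in m, 0 (out) to 0.006 (fully in, a stop). It moves against 2 to 6 N of friction and stays where it is left; no spring back.
- lid: The lid, white, 170 mm (x) by 300 mm (y), 22 mm thick, top 105 mm above the bench when shut. Origin on its hinge at its rear lower edge; axes as the cycler's when shut. Its front edge is 60 mm behind the lip's mid-thickness. As the key goes in the lid rises in proportion: 0.15 rad (front edge up 25 mm) with the key fully in.
- tube_rack: Bystander in front of the cycler at the left: blue rack of capped tubes, 60 x 150 mm, 76 mm tall; origin at the underside. Leave alone.
- jar: Bystander close in front of the cycler: small amber glass jar, 44 mm across, 50 mm tall; origin at the underside. Leave alone.
- marker: Bystander left of the cycler: black marker pen lying flat, 130 x 14 x 12 mm; origin at the underside. Leave alone.
- pipette: Bystander in front of the cycler at the right: white hand pipette lying flat, about 245 x 50 x 22 mm; origin at the underside. Leave alone.
- reagent: Bystander left of the cycler: white bottle with red cap, 60 mm across, 120 mm tall; origin at the underside. Leave alone.
- tip_box: Bystander right of the cycler: clear tip box with white cover, 87 x 122 mm, 57 mm tall; origin at the underside. Leave alone.
- beaker: Bystander right of the cycler: glass beaker, 66 mm across, 80 mm tall; origin at the underside. Leave alone.

How it is judged:
By the outcome, as a careful person would: the job done as asked, in the order asked, and still so for the second after the job is handed in, with the robot touching nothing.
It also fails if it takes over 54 s, if anything falls off the work surface, if the arm or the gripper's body presses on something with over 40 N, if the wrist force passes 120 N, or if a joint passes its speed limit or range.

## Working session

There is one attempt and no reset: what is moved stays moved. The work goes in short steps, Python scripts to look and compute and a tool call to move; the robot and the scene stay as the last step left them, time stands still between calls to the robot, and variables do not carry over. Pictures are saved under pics/ and viewed, at most 10 in all, crops included, and the job is handed in when it is done.

Besides the shell and the picture viewer there is one more tool, called by a JSON object that holds its "op" and its "data", one argument or row to a line. apply_moves: Moves the arm, as the interface text tells. Its arguments: {"type":"object","properties":{"steps":{"type":"array","items":{"type":"array","items":{"type":"array","items":{"type":"number"}}}}},"required":["steps"]}

```bash
mkdir -p pics; ls; python3 - <<'E'
from rig import bot
import cv2
for n in("scene","top"):
    cv2.imwrite(f"pics/{n}0.png",bot.capture(n))
    m=bot.camera_model(n);print(n,m)
s=bot.read_state();print(s)
E
```

```text
pics
scene {'intrinsics': array([[450.69583827,   0.        , 252.17916788],
       [  0.        , 450.69583827, 192.61932992],
       [  0.        ,   0.        ,   1.        ]]), 'R': array([[-8.67684892e-01,  4.97114587e-01,  1.26059663e-04],
       [ 4.26116258e-01,  7.43891948e-01, -5.14829781e-01],
       [-2.56023169e-01, -4.46656307e-01, -8.57292413e-01]]), 't': array([ 0.52131917, -0.2333677 ,  1.17980639])}
top {'intrinsics': array([[405.32707062,   0.        , 254.42166476],
       [  0.        , 405.32707062, 193.01988968],
       [  0.        ,   0.        ,   1.        ]]), 'R': array([[ 0.01767373, -0.99984278, -0.0014323 ],
       [-0.99414003, -0.01742009, -0.10668715],
       [ 0.10664542,  0.00330946, -0.99429161]]), 't': array([0.00627928, 0.60849812, 0.91942959])}
{'time_s': 0.1, 'joint_positions': array([ 6.63744937e+01,  3.02734116e+01,  8.21484170e+01, -4.07361644e-04,
        6.76891366e+01, -1.02282893e+01]), 'qvel': array([ 0.08243048, -0.04612262, -0.24152104,  0.03414437, -0.02776716,
        0.0049709 ]), 'tau': array([ 8.95746871e-05, -4.40987170e+01, -1.77152002e+01,  6.34907233e-02,
        5.34442754e-02, -3.60766717e-05]), 'position': array([0.1445399 , 0.60740876, 0.23267539]), 'tcp_rot': array([[-9.72787631e-01,  2.31697286e-01, -7.70122375e-04],
       [ 2.31698321e-01,  9.72786066e-01, -1.77701647e-03],
       [ 3.37434421e-04, -1.90709571e-03, -9.99998125e-01]]), 'force': array([ 0.56311673, -0.65954828,  0.31918979]), 'moment': array([-0.0474664 ,  0.02663531,  0.01047161]), 'grasp_force': 0.0, 'opening': 1.0005109404037424}
```

View pics/top0.png

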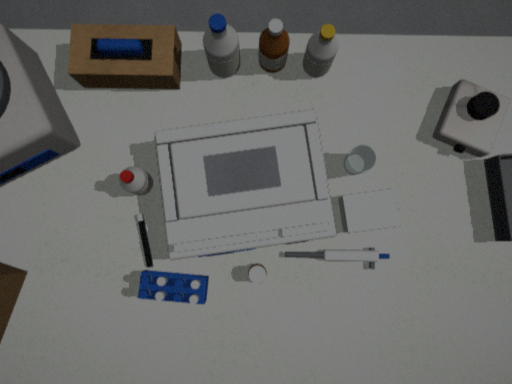

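View pics/scene0.png

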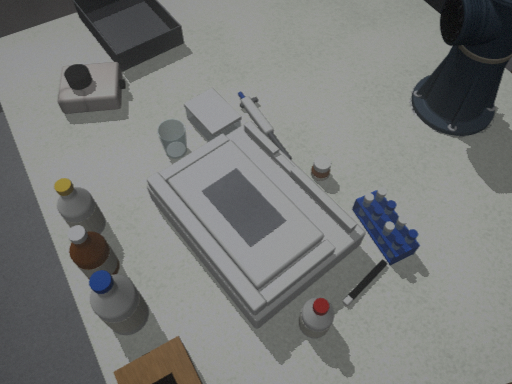

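The top view shows the cycler near (245,185), turned about 8°. Its front edge runs from about (168,255) to (335,238), and the jar is at (257,273). I'll enlarge the lip in both views.

```bash
python3 - <<'E'
import cv2
a=cv2.imread("pics/top0.png")[205:265,155:345]
cv2.imwrite("pics/topc.png",cv2.convertScaleAbs(cv2.resize(a,None,fx=4.2,fy=4.2,interpolation=cv2.INTER_CUBIC),alpha=1.8,beta=-140))
b=cv2.imread("pics/scene0.png")[120:260,230:370]
cv2.imwrite("pics/scc.png",cv2.convertScaleAbs(cv2.resize(b,None,fx=4.2,fy=4.2,interpolation=cv2.INTER_CUBIC),alpha=1.5,beta=-80))
E
```

```text
(no output)
```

View pics/topc.png

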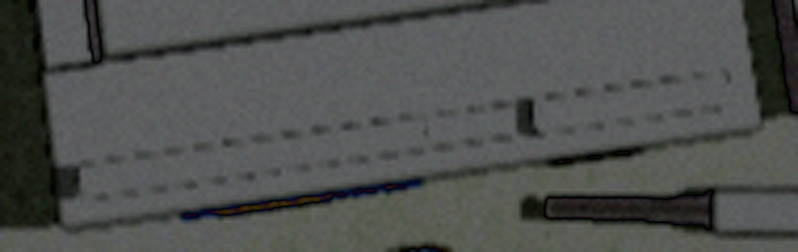

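View pics/scc.png

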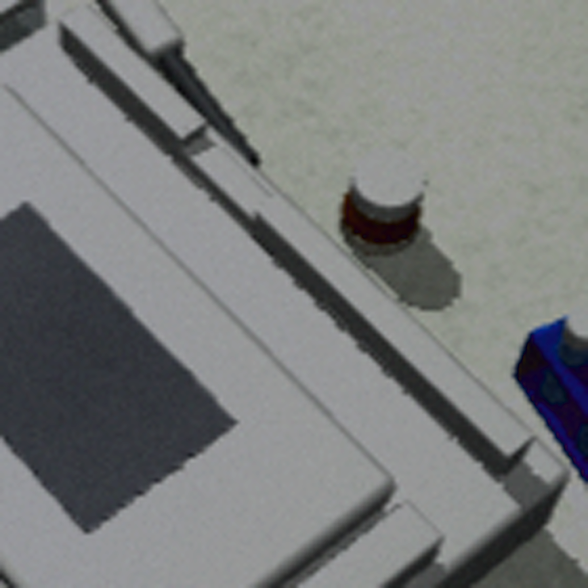

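The lip ends and groove are visible. In the top crop, the left end is mid (79,181), the right end is mid (727,92), and the groove runs from about x=425 to 532. In the scene crop, the groove is also in the right half, about (255,210) to (200,140).

```bash
cat > h.py <<'E'
import numpy as np
from rig import bot
def ray(n,px,z):
    m=bot.camera_model(n);K,R,t=m["intrinsics"],m["R"],m["t"]
    d=R.T@np.linalg.solve(K,[*px,1]);c=-R.T@t
    return c+d*(z-c[2])/d[2]
E
python3 - <<'E'
from h import *
T=lambda x,y:(155+x/4.2,205+y/4.2)
S=lambda x,y:(230+x/4.2,120+y/4.2)
L=ray("top",T(79,181),.095);Rr=ray("top",T(727,92),.095);g=[ray("top",T(425,133),.095),ray("top",T(533,119),.095)]
# scene: lip top corners: left end rear/front, right end rear/front; groove corners (rear)
L2=(ray("scene",S(508,465),.095)+ray("scene",S(530,440),.095))/2
R2=(ray("scene",S(60,40),.095)+ray("scene",S(80,10),.095))/2
g2=[ray("scene",S(255,212),.095),ray("scene",S(187,138),.095)]
print(L,Rr,np.linalg.norm(Rr-L),L2,R2,np.linalg.norm(R2-L2))
for A,B,G in((L,Rr,g),(L2,R2,g2)):
    u=(B-A)/np.linalg.norm(B-A);print(u,np.degrees(np.arctan2(u[0],-u[1])),[(q-A)@u for q in G])
s=bot.read_state();print(np.degrees(np.arctan2(s["tcp_rot"][0,1],s["tcp_rot"][1,1])))
u=(Rr-L)/np.linalg.norm(Rr-L);p=L+.015*u
d=p+[0,0,.140-.095]-s["position"];print(p,d,s["tcp_rot"].T@d*100)
y=s["tcp_rot"][:,1];print("turn about tool z",np.degrees(np.arcsin(np.cross(y,-u)@s["tcp_rot"][:,2])))
E
```

```text
[0.47875745 0.18898492 0.095     ] [ 0.53033555 -0.14464924  0.095     ] 0.3375974754579767 [0.48290613 0.19575316 0.095     ] [ 0.53938996 -0.13226364  0.095     ] 0.33284447666018646
[ 0.15277988 -0.98826024  0.        ] 8.788059230415957 [np.float64(0.1798733913425696), np.float64(0.2361460350363625)]
[ 0.16970036 -0.98549571  0.        ] 9.770397670874164 [np.float64(0.179464254670004), np.float64(0.23613473010369573)]
13.39704353062186
[0.48104915 0.17416102 0.095     ] [ 0.33650925 -0.43324774 -0.09267539] [-42.77660788 -34.33123437   9.31859551]
turn about tool z -22.18513830189954
```

```bash
cat > fit.py <<'E'
from h import *
from scipy.optimize import least_squares
T=lambda x,y:(155+x/4.2,205+y/4.2)
S=lambda x,y:(230+x/4.2,120+y/4.2)
P=[("top",T(79,181),(-.115,.17,.095)),("top",T(727,92),(-.115,-.17,.095)),("top",T(66,229),(-.145,.19,.07)),("top",T(760,128),(-.145,-.19,.07)),
("scene",S(508,468),(-.106,.17,.095)),("scene",S(532,440),(-.124,.17,.095)),("scene",S(60,40),(-.106,-.17,.095)),("scene",S(82,8),(-.124,-.17,.095)),("scene",S(568,468),(-.145,.19,.07))]
def world(q,p): 
    c,s=np.cos(q[2]),np.sin(q[2]);return np.array([q[0]+c*p[0]-s*p[1],q[1]+s*p[0]+c*p[1],p[2]])
def res(q):
    o=[]
    for n,px,p in P:
        m=bot.camera_model(n);v=m["intrinsics"]@(m["R"]@world(q,p)+m["t"]);o+=list(v[:2]/v[2]-px)
    return o
f=least_squares(res,[.62,.03,.15],loss="soft_l1")
q=f.x
E
python3 - <<'E'
from fit import *
print(q,np.degrees(q[2]),np.round(res(q),1))
s=bot.read_state()
p=world(q,(-.115,.155,.130));print(world(q,(-.115,.17,.095)),world(q,(-.115,-.17,.095)),p)
print(s["tcp_rot"].T@(p-s["position"])*100)
E
```

```text
[0.62279829 0.04379695 0.15433997] 8.843028867307243 [-2.3 -2.  -1.3 -2.3 -4.3  1.  -0.2  1.6 -1.2 -1.8 -0.4 -0.2 -1.2 -5.2
 -0.3 -1.4  3.  -0.2]
[0.48303152 0.19409748 0.095     ] [ 0.53529903 -0.14186101  0.095     ] [0.48533744 0.17927578 0.13      ]
[-43.07559709 -33.73241185  10.31735448]
```

```bash
python3 - <<'E'
from fit import *
import cv2
P[6]=("scene",S(62,18),P[6][2]); P[2]=P[2][:1]+(T(62,230),)+P[2][2:]
q=least_squares(res,q,loss="soft_l1").x;print(q,np.round(res(q),1))
out=[]
for n,(x0,y0,w,h) in (("top",(160,215,180,46)),("scene",(235,120,135,125))):
    k=4.4; im=cv2.resize(cv2.imread(f"pics/{n}0.png")[y0:y0+h,x0:x0+w],None,fx=k,fy=k,interpolation=cv2.INTER_CUBIC)
    m=bot.camera_model(n)
    for poly in ([(-.106,.17,.095),(-.124,.17,.095),(-.124,-.17,.095),(-.106,-.17,.095)],[(-.145,.19,.07),(-.145,-.19,.07)]):
        v=[]
        for p in poly:
            c=m["intrinsics"]@(m["R"]@world(q,p)+m["t"]);v.append(((c[:2]/c[2]-[x0,y0]+.5)*k))
        cv2.polylines(im,[np.int32(v)],True,(0,0,255),1)
    out.append(im)
W=max(i.shape[1] for i in out)
o=np.vstack([cv2.copyMakeBorder(i,0,0,0,W-i.shape[1],0) for i in out]);o=o[:,:800]
cv2.imwrite("pics/ov.png",cv2.resize(o,None,fx=.79,fy=.79,interpolation=cv2.INTER_AREA));np.save("q.npy",q)
E
```

```text
[0.62231053 0.04302761 0.15130535] [-2.1 -2.  -1.1 -1.8 -3.2  0.8  0.   2.1 -1.3 -1.9 -0.5 -0.3 -1.4 -0.3
  0.  -1.8  2.9 -0.2]
```

View pics/ov.png

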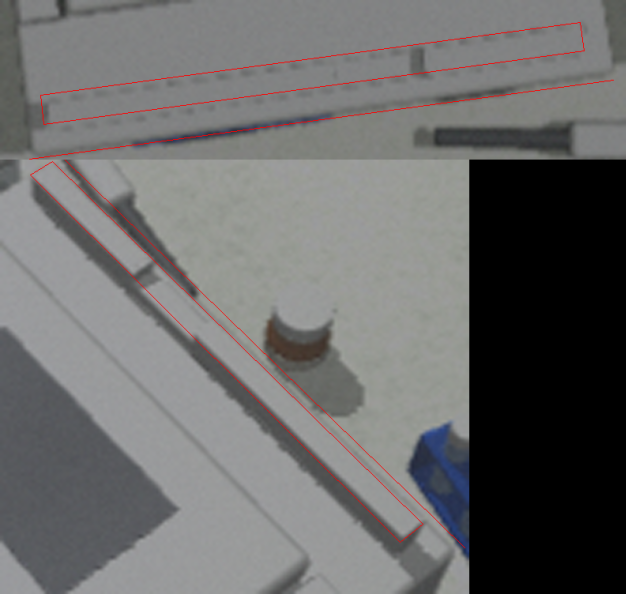

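```bash
python3 - <<'E'
import fit
from fit import *
fit.P[6]=("scene",S(62,18),P[6][2])
fit.P[:]=[(n,(a-.5,b-.5),p) for i,(n,(a,b),p) in enumerate(P) if i not in(2,3,8)]
allP=list(fit.P)
for n in("top","scene",""):
    fit.P[:]=[a for a in allP if a[0]==n or not n]
    q=least_squares(res,[.62,.03,.15]).x;print(n,q,world(q,(-.115,.17,.095)),world(q,(-.115,-.17,.095)),np.round(res(q),1))
np.save("q.npy",q)
s=bot.read_state();p=world(q,(-.115,.155,.130));print(p,s["tcp_rot"].T@(p-s["position"])*100)
E
```

```text
top [0.61928029 0.04083373 0.15338175] [0.47965761 0.19126812 0.095     ] [ 0.53160317 -0.1447403   0.095     ] [-0.5  0.1  0.5 -0.1]
scene [0.62258317 0.04468371 0.15233044] [0.48311871 0.1952648  0.095     ] [ 0.53471099 -0.14079804  0.095     ] [-0.4 -0.8  0.4  0.8 -0.8  0.7  0.7 -0.7]
 [0.62125453 0.04305737 0.15183917] [0.48186407 0.19370696 0.095     ] [ 0.53329124 -0.14238119  0.095     ] [-1.6 -1.  -0.5 -0.9 -0.3 -1.7  0.5 -0.1 -0.6  0.   0.9 -1.4]
[0.48413291 0.17887954 0.13      ] [-42.96760285 -33.79886629  10.31751766]
```

{"op": "apply_moves", "data": {
  "steps": [
    [[-6, -4.7, 0, 0, 0, -4, -1], [-12, -9.4, 0, 0, 0, -8, -1], [-18, -14.1, 0, 0, 0, -12, -1], [-24, -18.8, 1, 0, 0, -16, -1], [-30, -23.5, 2, 0, 0, -20, -1], [-36, -28.2, 3, 0, 0, -22, -1], [-40, -31.5, 5, 0, 0, -22, -1], [-43, -33.8, 8, 0, 0, -22, -1], [-43, -33.8, 10, 0, 0, -22, -1], [-43, -33.8, 10.3, 0, 0, -22, -1], [-43, -33.8, 10.3, 0, 0, -22, -1], [-43, -33.8, 10.3, 0, 0, -22, -1]]
  ]
}}

```text
time_s: 1.6
position: [0.4842, 0.1806, 0.1312]
tcp_rot: [[-0.989, -0.151, 0.0], [-0.151, 0.989, 0.0], [-0.0, 0.0, -1.0]]
force: [-0.4, 1.2, 1.0]
opening: 0.005
grasp_force: 0.0
```

```bash
python3 - <<'E'
from h import *
import cv2
a=bot.capture("scene")[170:270,290:390];b=bot.capture("top")[190:290,110:210]
cv2.imwrite("pics/c1.png",np.hstack([cv2.resize(i,None,fx=4,fy=4,interpolation=cv2.INTER_CUBIC) for i in(a,b)]))
s=bot.read_state();print(s["position"],s["force"],s["time_s"])
E
```

```text
[0.48437383 0.18080902 0.13154882] [-1.59125653  0.32178668  0.1521354 ] 1.7
```

View pics/c1.png

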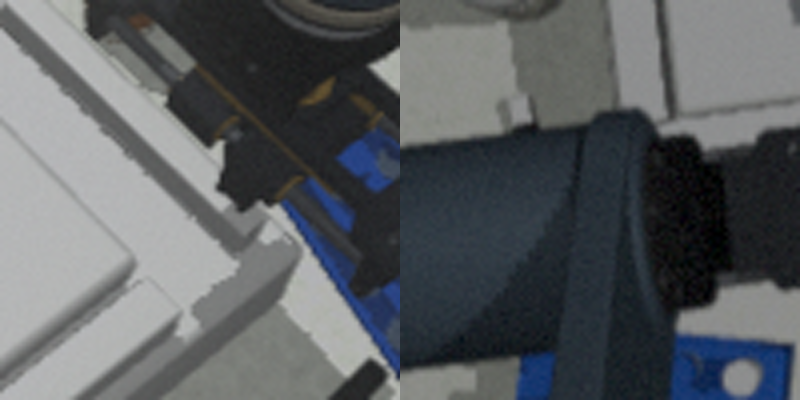

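{"op": "apply_moves", "data": {
  "steps": [
    [[0, 0, 0.8, 0, 0, 0, -1], [0, 0, 1.6, 0, 0, 0, -1], [0, 0, 2.1, 0, 0, 0, -1], [0, 0, 2.3, 0, 0, 0, -1], [0, 0, 2.3, 0, 0, 0, -1]]
  ]
}}

```text
time_s: 2.33
position: [0.4847, 0.1795, 0.1073]
tcp_rot: [[-0.989, -0.15, -0.0], [-0.15, 0.989, -0.0], [0.0, 0.0, -1.0]]
force: [0.1, -0.1, 0.0]
opening: 0.004
grasp_force: 0.0
```

{"op": "apply_moves", "data": {
  "steps": [
    [[0, 0, 0.1, 0, 0, 0, -1], [0, 0, 0.15, 0, 0, 0, -1], [0, 0, 0.15, 0, 0, 0, -1]]
  ]
}}

```text
time_s: 2.7
position: [0.4849, 0.1795, 0.1064]
tcp_rot: [[-0.989, -0.15, 0.001], [-0.15, 0.989, -0.0], [-0.001, -0.0, -1.0]]
force: [-0.3, -1.0, 3.0]
opening: 0.005
grasp_force: 1.6
```

```bash
python3 - <<'E'
from h import *
import cv2
a=bot.capture("scene")[180:260,300:380]
cv2.imwrite("pics/c2.png",cv2.resize(a,None,fx=7,fy=7,interpolation=cv2.INTER_CUBIC))
s=bot.read_state();print(s["position"],s["force"],s["time_s"])
E
```

```text
[0.4849177  0.17954715 0.10641971] [ 0.26975279 -0.0126214   3.94281058] 2.75
```

View pics/c2.png

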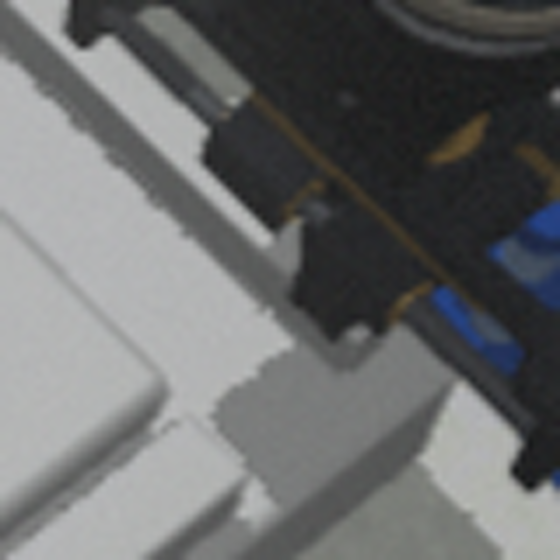

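The fingertips sit flush on the lip near its left end: the tip edge runs from about (295,300) to (335,338), and the lip end is at (350,365). Contact force is about 3.5 N, so I'll slide right along -y of the tool.

{"op": "apply_moves", "data": {
  "steps": [
    [[0, -0.3, 0, 0, 0, 0, -1], [0, -0.8, 0, 0, 0, 0, -1], [0, -1.3, 0, 0, 0, 0, -1], [0, -1.8, 0, 0, 0, 0, -1], [0, -2.3, 0, 0, 0, 0, -1], [0, -2.8, 0, 0, 0, 0, -1], [0, -3.3, 0, 0, 0, 0, -1], [0, -3.8, 0, 0, 0, 0, -1]]
  ]
}}

```text
time_s: 3.75
position: [0.4909, 0.1421, 0.1064]
tcp_rot: [[-0.989, -0.149, 0.001], [-0.149, 0.989, 0.001], [-0.001, 0.001, -1.0]]
force: [0.3, 3.6, 6.4]
opening: 0.005
grasp_force: 2.8
```

{"op": "apply_moves", "data": {
  "steps": [
    [[0, -0.5, -0.03, 0, 0, 0, -1], [0, -1.0, -0.04, 0, 0, 0, -1], [0, -1.5, -0.04, 0, 0, 0, -1], [0, -2.0, -0.04, 0, 0, 0, -1], [0, -2.5, -0.04, 0, 0, 0, -1], [0, -3.0, -0.04, 0, 0, 0, -1], [0, -3.5, -0.04, 0, 0, 0, -1], [0, -4.0, -0.04, 0, 0, 0, -1]]
  ]
}}

```text
time_s: 4.75
position: [0.4964, 0.1021, 0.1064]
tcp_rot: [[-0.989, -0.15, -0.0], [-0.15, 0.989, -0.0], [0.0, -0.0, -1.0]]
force: [-0.2, 1.9, 4.1]
opening: 0.009
grasp_force: 1.7
```

{"op": "apply_moves", "data": {
  "steps": [
    [[0, -0.5, 0, 0, 0, 0, -1], [0, -1.0, 0, 0, 0, 0, -1], [0, -1.5, 0, 0, 0, 0, -1], [0, -2.0, 0, 0, 0, 0, -1], [0, -2.5, 0, 0, 0, 0, -1], [0, -3.0, 0, 0, 0, 0, -1], [0, -3.5, 0, 0, 0, 0, -1], [0, -4.0, 0, 0, 0, 0, -1]]
  ]
}}

```text
time_s: 5.75
position: [0.5024, 0.0624, 0.1064]
tcp_rot: [[-0.989, -0.15, -0.0], [-0.15, 0.989, -0.0], [0.0, -0.0, -1.0]]
force: [-0.0, 0.3, -0.5]
opening: 0.009
grasp_force: 0.2
```

{"op": "apply_moves", "data": {
  "steps": [
    [[0, -0.5, 0, 0, 0, 0, -1], [0, -1.0, 0, 0, 0, 0, -1], [0, -1.5, 0, 0, 0, 0, -1], [0, -2.0, 0, 0, 0, 0, -1], [0, -2.5, 0, 0, 0, 0, -1], [0, -3.0, 0, 0, 0, 0, -1], [0, -3.5, 0, 0, 0, 0, -1]]
  ]
}}

```text
time_s: 6.62
position: [0.5077, 0.0279, 0.1065]
tcp_rot: [[-0.989, -0.15, -0.0], [-0.15, 0.989, -0.0], [0.0, -0.0, -1.0]]
force: [0.3, -0.3, 0.3]
opening: 0.007
grasp_force: 0.0
```

{"op": "apply_moves", "data": {
  "steps": [
    [[0, 0, 0.04, 0, 0, 0, -1], [0, 0, 0.06, 0, 0, 0, -1], [0, 0, 0.06, 0, 0, 0, -1]]
  ]
}}

```text
time_s: 7.0
position: [0.5081, 0.0279, 0.1063]
tcp_rot: [[-0.989, -0.15, 0.001], [-0.15, 0.989, -0.001], [-0.001, -0.001, -1.0]]
force: [-0.5, -4.6, 5.5]
opening: 0.004
grasp_force: 2.6
```

Contact is back on the lip at the same height, so this is not the groove yet. I'll continue slowly.

{"op": "apply_moves", "data": {
  "steps": [
    [[0, -0.3, 0, 0, 0, 0, -1], [0, -0.6, 0, 0, 0, 0, -1], [0, -0.9, 0, 0, 0, 0, -1], [0, -1.2, 0, 0, 0, 0, -1], [0, -1.5, 0, 0, 0, 0, -1], [0, -1.8, 0, 0, 0, 0, -1]]
  ]
}}

```text
time_s: 7.75
position: [0.51, 0.0125, 0.1062]
tcp_rot: [[-0.989, -0.148, -0.0], [-0.148, 0.989, 0.003], [-0.0, 0.003, -1.0]]
force: [-0.4, 3.8, 6.2]
opening: 0.007
grasp_force: 3.1
```

{"op": "apply_moves", "data": {
  "steps": [
    [[0, -0.3, 0, 0, 0, 0, -1], [0, -0.6, 0, 0, 0, 0, -1], [0, -0.9, 0, 0, 0, 0, -1], [0, -1.2, 0, 0, 0, 0, -1], [0, -1.2, 0, 0, 0, 0, -1]]
  ]
}}

```text
time_s: 8.38
position: [0.5121, -0.0018, 0.1056]
tcp_rot: [[-0.989, -0.149, -0.0], [-0.149, 0.989, 0.0], [0.0, 0.0, -1.0]]
force: [1.1, -1.0, -0.5]
opening: 0.002
grasp_force: 0.0
```

Tip dropped below lip level with force gone, so this is the groove, where the camera put it. I'll centre in it and descend to just above the key.

{"op": "apply_moves", "data": {
  "steps": [
    [[0, -0.3, 0, 0, 0, 0, -1], [0, -0.6, 0, 0, 0, 0, -1], [0, -0.9, 0.1, 0, 0, 0, -1], [0, -0.9, 0.3, 0, 0, 0, -1], [0, -0.9, 0.5, 0, 0, 0, -1], [0, -0.9, 0.7, 0, 0, 0, -1], [0, -0.9, 0.7, 0, 0, 0, -1]]
  ]
}}

```text
time_s: 9.25
position: [0.5133, -0.0102, 0.0986]
tcp_rot: [[-0.989, -0.15, -0.001], [-0.15, 0.989, 0.0], [0.001, 0.0, -1.0]]
force: [0.8, 0.5, 0.9]
opening: 0.006
grasp_force: 0.0
```

{"op": "apply_moves", "data": {
  "steps": [
    [[0, 0, 0.1, 0, 0, 0, -1], [0, 0, 0.2, 0, 0, 0, -1], [0, 0, 0.3, 0, 0, 0, -1], [0, 0, 0.3, 0, 0, 0, -1]]
  ]
}}

```text
time_s: 9.75
position: [0.5135, -0.0103, 0.0958]
tcp_rot: [[-0.989, -0.15, -0.0], [-0.15, 0.989, -0.0], [0.0, 0.0, -1.0]]
force: [-0.7, -0.2, 0.2]
opening: 0.006
grasp_force: 0.0
```

{"op": "apply_moves", "data": {
  "steps": [
    [[0, 0, 0.07, 0, 0, 0, -1], [0, 0, 0.14, 0, 0, 0, -1], [0, 0, 0.2, 0, 0, 0, -1], [0, 0, 0.2, 0, 0, 0, -1]]
  ]
}}

```text
time_s: 10.25
position: [0.5136, -0.0103, 0.0938]
tcp_rot: [[-0.989, -0.15, 0.0], [-0.15, 0.989, -0.0], [-0.0, -0.0, -1.0]]
force: [-0.1, -0.2, 0.0]
opening: 0.012
grasp_force: 0.0
```

{"op": "apply_moves", "data": {
  "steps": [
    [[0, 0, 0.07, 0, 0, 0, -1], [0, 0, 0.14, 0, 0, 0, -1], [0, 0, 0.2, 0, 0, 0, -1], [0, 0, 0.25, 0, 0, 0, -1], [0, 0, 0.25, 0, 0, 0, -1]]
  ]
}}

```text
time_s: 10.88
position: [0.5134, -0.0102, 0.0912]
tcp_rot: [[-0.989, -0.15, -0.0], [-0.15, 0.989, 0.0], [0.0, 0.0, -1.0]]
force: [0.7, 0.5, 0.4]
opening: 0.008
grasp_force: 0.0
```

{"op": "apply_moves", "data": {
  "steps": [
    [[0, 0, 0.05, 0, 0, 0, -1], [0, 0, 0.1, 0, 0, 0, -1], [0, 0, 0.13, 0, 0, 0, -1], [0, 0, 0.13, 0, 0, 0, -1]]
  ]
}}

```text
time_s: 11.38
position: [0.5135, -0.0103, 0.0904]
tcp_rot: [[-0.989, -0.15, 0.0], [-0.15, 0.989, -0.0], [-0.0, -0.0, -1.0]]
force: [-1.2, -0.6, 5.5]
opening: 0.006
grasp_force: 2.7
```

```bash
python3 - <<'E'
from h import *
import cv2
a=bot.capture("scene")[120:270,150:370]
cv2.imwrite("pics/c3.png",cv2.resize(a,None,fx=3.6,fy=3.6,interpolation=cv2.INTER_CUBIC))
s=bot.read_state();print(s["position"],s["force"],s["time_s"])
E
```

```text
[ 0.51349995 -0.01030345  0.09037403] [-1.06129141 -0.85683501  6.36572521] 11.425
```

View pics/c3.png

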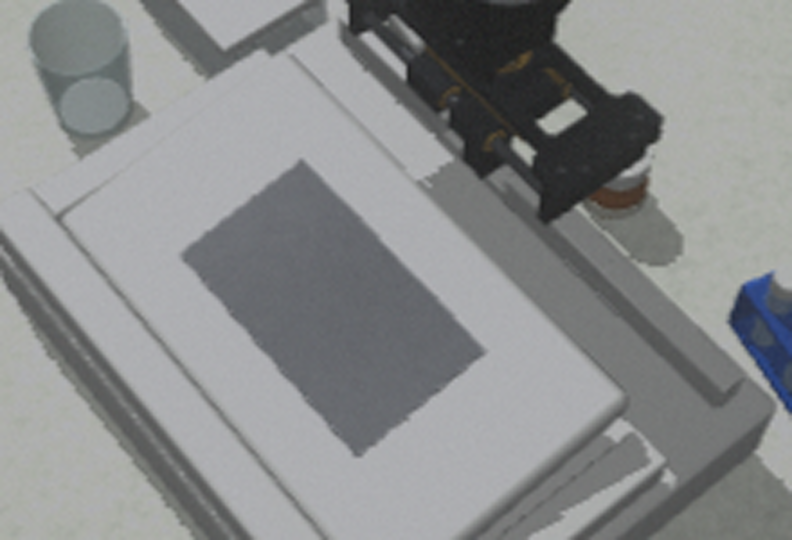

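The lid is up (its front corner is at about (620,400)), and the tip is 16.0 mm below the lip top, which is full travel. I'll press slightly more to confirm the stop.

{"op": "apply_moves", "data": {
  "steps": [
    [[0, 0, 0.05, 0, 0, 0, -1], [0, 0, 0.06, 0, 0, 0, -1], [0, 0, 0.06, 0, 0, 0, -1]]
  ]
}}

```text
time_s: 11.8
position: [0.5135, -0.0103, 0.0903]
tcp_rot: [[-0.989, -0.15, 0.0], [-0.15, 0.989, -0.0], [-0.0, -0.0, -1.0]]
force: [-1.6, 0.3, 10.0]
opening: 0.003
grasp_force: 4.8
```

The key is on its stop: 10 N with no further travel. I'll lift straight up and then back towards the robot, clear of everything.

{"op": "apply_moves", "data": {
  "steps": [
    [[0, 0, -0.3, 0, 0, 0, -1], [0, 0, -1.0, 0, 0, 0, -1], [0, 0, -2.5, 0, 0, 0, -1], [0, 0, -5, 0, 0, 0, -1], [0, 0, -8, 0, 0, 0, -1], [0, 0, -11, 0, 0, 0, -1], [0, 0, -14, 0, 0, 0, -1], [2, 0, -15, 0, 0, 0, -1], [4, 0, -15, 0, 0, 0, -1], [6, 0, -15, 0, 0, 0, -1], [6, 0, -15, 0, 0, 0, -1], [6, 0, -15, 0, 0, 0, -1]]
  ]
}}

```text
time_s: 13.3
position: [0.4552, -0.0194, 0.2401]
tcp_rot: [[-0.989, -0.149, 0.002], [-0.149, 0.989, -0.0], [-0.002, -0.001, -1.0]]
force: [-0.3, 0.4, 0.9]
opening: 0.003
grasp_force: 0.0
```

```bash
python3 - <<'E'
from h import *
import cv2
a=bot.capture("scene")
cv2.imwrite("pics/c4.png",cv2.resize(a,None,fx=1.5,fy=1.5))
s=bot.read_state();print(s["position"],s["force"],s["time_s"])
E
```

```text
[ 0.45533212 -0.01943066  0.23991823] [ 0.22301025  0.28127699 -0.3554968 ] 13.35
```

View pics/c4.png

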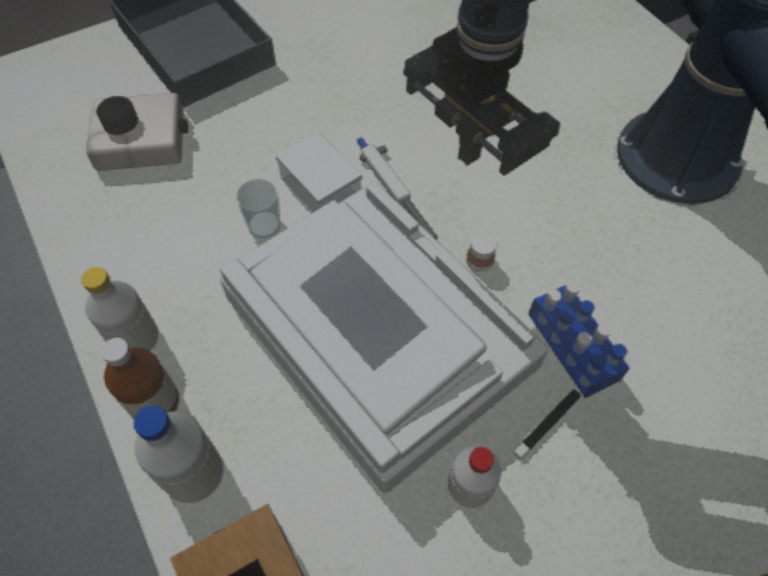

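The lid stays raised (front corner at about (480,345)), the bystanders are where they were, and the hand is clear.

```bash
python3 -c "
from rig import bot
print(bot.hand_in())"
```

```text
the job is handed in; nothing more can be done
None
```

The lid is sprung and stayed up after I took the hand away: I slid along the lip from its left end, found the groove and pressed the key to its stop at about 10 N. The fingertips lost contact with the lip for roughly 35–75 mm mid-slide before I pressed them back down. Nothing else on the bench was moved, and the job was handed in at about 13 s.

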